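# Pin the tilting vessel's trunnion with a linch pin

## Robot

A 6-joint arm with a two-finger parallel gripper is mounted at the origin on the work surface. World frame = base frame: x ahead of the robot, y to its left, z up, the work surface at z = 0. Lengths are in m, angles in rad, forces in N, time in s.
With the tool pointing down it reaches from about 0.35 to 0.775 m from the base axis. Payload 7.3 kg.
Tool frame: the origin (TCP) lies at the very end of the fingers, on their centre line; the grasp point (between the pads) lies 19 mm behind it (env.grip_depth is the distance from the TCP to the grasp point, in m); z points along the fingers, y is the direction in which the jaws open and shut (so a half turn about z gives the same grasp; the last joint's range is limited). The gripper opens to 92 mm and grips with 3 to 60 N. Pads are 19 mm wide; open, the fingers measure 130 mm over their backs; the gripper's body (75 mm by 190 mm) begins 47 mm behind the grasp point.
Start: joints at [-1.493, 0.342, 1.524, -0, 1.275, -0.146], TCP at [0.117, -0.512, 0.227] pointing down, gripper open.
Joint ranges: [-2.53, 2.53], [-0.77, 2.02], [0.04, 2.7], [-1, 4.14], [0.28, 2.66], [-3.11, 3.11]. Speed limits (rad/s): [2.57, 2.57, 3.14, 3.14, 3.14, 3.14].

## Interface

Orientations are given as a unit quaternion [w, x, y, z].
In Python, from workcell import env gives the robot as it stands. The module is installed in compiled form; this text tells all that it offers.
- The arm moves only by the shell command python3 -m inch 'ROWS' [OPENING] [FORCE]. ROWS is JSON, a list of rows, each an object with "delta_pos": the shift along the world's x, y, z in m, a list of three; "roll": the turn about the world's z in rad. In form: [{"delta_pos": [dx, dy, dz], "roll": roll}, ...]. A call has exactly 8 rows; each row shifts and turns the commanded pose from where the row before left it; what a row does not reach is not made up. A row lasts 1/10 s, in which the tool goes at most 50 mm and 8.59 degrees, less where a joint would pass 70% of its speed; a pose out of reach is approached as far as the arm can. A call with a gripper value outside its range is refused whole. OPENING is the opening, from 0 (shut) to 1 (fully open), set as the call begins (- or left out, the last holds). The fingers move at their own pace and stop on an object; FORCE is the grip in N (left out, the last holds). Time passes only in rows, so rows that do not move let the fingers close, or fill a call up. It gives the time, the measured TCP pose, the force and the opening at its end, in the units of the state.
- env.get_state(): the state, without advancing time (a new reading comes with each control period).
- env.camera(name): name is "scene" or "side" or "wrist"; returns a dict with "pixels" (400x640x3 uint8, red, green, blue), "camera_matrix" (3x3 intrinsics, pixels), "R" (3x3) and "t" (3): a world point X has camera coordinates R X + t. Camera axes: x right, y down, z forward; pixel columns grow to the right and rows downward; lengths in m; the calibration is good to about 2 mm. A picture is of the moment at which its call begins. There is no depth.
- env.hand_in(): hands the job in, once; it reports no verdict.
Trained networks look in the newest picture that a camera, given by its name, has taken for a name from the list of things; names that differ only in an ending like _2 or _b are one class to them, and where a whole thing is asked for, a point or a joint stands for the part that bears it (a point fixed in the world has none). Each returns a list of dicts, best first, with "p" (0 to 1); they miss things now and then, are a little off and sometimes report something else, mostly with a low value. They report only what shows in the picture. A call takes as long as a camera call.
- env.silhouettes(camera, target): "pixels" (400x640 bool, what is visible of it).
- env.spot_point(camera, target): "centre" ([x, y, z] in m, in world coordinates, good to about 4 mm: a listed point, or the origin of a listed thing).
The state is a dict: "clock": time; "joint_positions": joint angles; "qd": joint speeds; "tau": joint torques, N m; "tool_pos": TCP position; "eef_rot": TCP orientation; "contact_force": force on the tool from outside, world axes, zero at the start; "ft_torque": the same for the moment, N m; "gripper_width": finger opening in m.
Only numpy, scipy, OpenCV 4.12 (cv2) and the standard library are available. Lean on these libraries where they do the work, as an engineer would, in place of code of your own. Each camera call takes 0.05 s, during which the arm holds its last target.

## Task

Lock the tilting steel vessel so that it cannot tip: take the red-handled linch pin out of the blue tool block, feel with its point for the cross hole of the trunnion shaft inside the slotted lock housing, and push it fully home without forcing it. Then flip its sprung ring out over the end of the housing and down until it snaps over the pin's point. Be gentle with pin, ring and housing, leave the other things on the bench alone, and let go.

Things in the scene. Friction and masses are not known exactly. Their poses are not given: they have to be found in the camera images.
- pin: Linch pin, steel, red grip tab, about 100 g with its ring. Origin: centre of the underside of its collar (18 mm across, 3 mm thick), the face that comes to rest on the lock housing; z up along the pin, point down. It starts standing in a hole of the blue tool block, collar on the block's top, 60 mm above the bench, tilted 2 degrees at most. Its ring, when open, sticks out along +x.
- pin_tab (a point): Centre of the pin's red grip tab, 29 mm above the collar's underside. The tab is 20 mm long in x, 12 mm thick in y, and 34 mm high (12 to 46 mm above the collar's underside). Grip its two flat sides, the fingers closing along the pin's y, fingertips no lower than 15 mm above the collar's underside so that they clear the ring.
- pin_tip (a point): The pin's point, 44 mm below the collar's underside. The shank is 10 mm thick; over its last 5 mm it tapers to a flat 8.2 mm across.
- ring (a joint): Angle of the sprung wire ring, rad: 0 = open, flat along the pin's +x, square to the shank (it rests there); grows as it swings down; 1.57 = closed on its stop, straight down along the shank, its far end under the point. Over-centre spring: it pushes back to open up to about 0.8 (about 5 N at the far end to start it, less later), beyond that it snaps closed by itself and stays.
- ring_end (a point): Middle of the ring's far end, 55 mm from its hinge axis, which runs along the pin's y 7 mm above the collar's underside. The wire is 4.5 mm thick; at this point it runs straight for 16 mm parallel to the pin's y. The loop is 48 mm across at its widest.
- slot (a point): Centre of the slot's mouth in the level top of the lock housing, 183 mm above the bench. y points along the trunnion away from the vessel to the housing's free end, z up. The slot goes through from top to bottom: 12.5 mm wide in x, 31 mm long in y. With the pin home its collar lies on this face. The ring passes over the free end only with the pin's +x along this +y, within 15 degrees.
- stand: White stand, fixed, with the tilting steel vessel (180 mm across, rim 235 mm above the bench) hung in it. Origin on the bench under slot, same axes; vessel centre at y = -150 mm. The lock housing is an aluminium block 26 mm wide and 26 mm high, from the white cheek at y = -45 mm to its free end at y = +20.5 mm. Cheek and bearing reach 204 mm high.
- rest: Blue plastic tool block, fixed, 130 mm (x) by 50 mm (y) by 60 mm high; origin under its centre on the bench. Two 11.5 mm holes 50 mm deep at x = -35 and +35 mm: one holds the linch pin, the other a plain clevis pin.
- clevis_pin: Plain steel clevis pin in the tool block's other hole: 10 mm thick, its 18 mm head 6 mm above the block. Bystander.
- amber: Brown bottle, 52 mm across, 110 mm high; origin under its centre. Bystander.
- white_bottle: White bottle with a blue cap, 56 mm across, 140 mm high; origin under its centre. Bystander.
- white_jar: White jar, 68 mm across, 75 mm high; origin under its centre. Bystander.
- beaker: Clear plastic beaker, 68 mm across, 90 mm high; origin under its centre. Bystander.
- gasket: White sealing ring, 64 mm across, 6 mm thick, flat on the bench. Bystander.
- wrench: Steel wrench, 160 mm long, flat on the bench. Bystander.
- spatula: Spatula, 180 mm long, flat on the bench. Bystander.
- bore (a point): Centre of the dark square mark of the shaft bore on the housing's free end (20.5 mm from slot along y, 13 mm lower). The square steel shaft inside has a flat top 4 mm below the housing's top and one 11.5 mm cross hole, top to bottom, for the pin. The shaft floats endwise (14 N to slide it): the hole's centre lies off the slot's centre by up to 10 mm along y. This is not measured: feel for it.
- vessel_rim (a point): Centre of the vessel's mouth, 65 mm above the trunnion axis. The vessel may start tilted up to 0.1 rad either way about the trunnion axis (the stand's y), which turns the cross hole in the shaft with it; the entering pin straightens it, for a push of 10 to 20 N. More than 35 N between pin or ring and the stand or shaft, or 30 N by the hand on the ring or stand, spoils them.

How it is judged:
On the way, in this order (a step that is already met when the one before it is completed fails the run):
1. the linch pin is pushed home through the trunnion's cross hole: upright, its collar down on the housing (z of pin in the frame of slot below 0.0025 m and horizontal distance between pin and slot below 0.014 m and angle between pin's own z axis and vertical below 0.1 rad), for 0.2 s.
2. its ring is snapped closed over the pin's point, the pin still home (value of joint ring above 1.4 rad and z of pin in the frame of slot below 0.0035 m), for 0.2 s.
At the end, for the whole second after the job is handed in: The linch pin stands through the trunnion's cross hole, upright within 0.1 rad, its collar within 3.5 mm of the housing's top and its axis within 14 mm of the slot's centre, with its ring closed (joint above 1.4 rad) over the point, at rest and let go (all of step 2 and z of pin in the frame of slot above -0.002 m and horizontal distance between pin and slot below 0.014 m and angle between pin's own z axis and vertical below 0.1 rad and linear speed of pin below 0.02 m/s); the robot touches nothing.
It fails at once if pin, ring or housing forced: more than 35 N between the linch pin or its ring and the stand or shaft (contact force between pin and stand above 35 N).
It fails at once if the ring pressed with more than 30 N by the fingers (contact force between the fingers and ring above 30 N).
It fails at once if the robot leaning on the stand or vessel with more than 30 N (contact force between the arm and stand above 30 N).
It fails at once if other things on the bench disturbed (moved more than 30 mm) (distance of any of clevis_pin, amber, white_bottle, white_jar, beaker, gasket, wrench, spatula from where it was at the start of the episode above 0.03 m).
It also fails if it takes over 58 s, if anything falls off the work surface, if the arm or the gripper's body presses on something with over 40 N, if the wrist force passes 120 N, or if a joint passes its speed limit or range.

## Working session

There is one attempt and no reset: what is moved stays moved. The work goes in short steps, Python scripts to look and compute and a shell command to move; the robot and the scene stay as the last step left them, time stands still between calls to the robot, and variables do not carry over. Pictures are saved under pics/ and viewed, and the job is handed in when it is done.

```bash
mkdir -p pics
cat > h.py <<'E'
from workcell import env
import numpy as np, cv2
def snap(cam,name):
    c=env.camera(cam); cv2.imwrite(f'pics/{name}.png',c['pixels'][:,:,::-1]); return c
def spots(cam,names):
    for n in names:
        r=env.spot_point(cam,n)
        print(cam,n,[(np.round(d['centre'],4).tolist(),round(d['p'],2)) for d in r[:2]])
E
python3 - <<'E'
from h import *
s=env.get_state()
print({k:np.round(v,3).tolist() for k,v in s.items()})
for c in ['scene','side','wrist']:
    k=snap(c,c+'0'); print(c,np.round(k['camera_matrix'],1).tolist(),np.round(k['R'],3).tolist(),np.round(k['t'],3).tolist())
    spots(c,['pin','pin_tab','slot','bore','ring_end','rest','stand','vessel_rim'])
print(env.get_state()['clock'])
E
```

```text
{'clock': 0.0, 'joint_positions': [-1.493, 0.343, 1.525, -0.0, 1.275, -0.146], 'qd': [0.001, 0.001, -0.001, -0.004, 0.0, 0.001], 'tau': [0.001, -43.124, -24.421, 0.072, 0.056, -0.0], 'tool_pos': [0.117, -0.511, 0.226], 'eef_rot': [-0.001, 0.994, 0.112, 0.0], 'contact_force': [0.662, 0.484, -0.046], 'ft_torque': [-0.022, -0.024, 0.0], 'gripper_width': 0.092}
scene [[403.1, 0.0, 319.4], [0.0, 403.1, 197.6], [0.0, 0.0, 1.0]] [[-0.625, 0.78, -0.01], [0.614, 0.484, -0.623], [-0.481, -0.396, -0.782]] [0.314, -0.214, 1.644]
scene pin [([0.5461, 0.3048, 0.0606], 0.56), ([0.6834, 0.2807, -0.0025], 0.53)]
scene pin_tab [([0.5458, 0.301, 0.0876], 0.46)]
scene slot [([0.557, 0.0172, 0.185], 0.59)]
scene bore [([0.5553, 0.0398, 0.1711], 0.91), ([0.489, 0.2941, 0.0615], 0.34)]
scene ring_end [([0.4918, 0.2906, 0.0625], 0.6), ([0.5549, 0.0381, 0.1648], 0.33)]
scene rest [([0.5061, 0.2994, 0.0016], 0.71)]
scene stand [([0.5575, 0.0173, -0.0006], 0.89)]
scene vessel_rim [([0.6003, -0.1254, 0.2334], 0.84)]
side [[441.9, 0.0, 317.5], [0.0, 441.9, 201.0], [0.0, 0.0, 1.0]] [[-0.905, -0.425, -0.025], [-0.208, 0.491, -0.846], [0.371, -0.76, -0.533]] [0.476, 0.201, 1.155]
side pin [([0.5451, 0.2997, 0.0627], 0.47)]
side pin_tab [([0.5398, 0.3044, 0.09], 0.65), ([0.5403, 0.3029, 0.0179], 0.6)]
side slot [([0.5571, 0.0154, 0.1845], 0.94)]
side bore [([0.5507, 0.0376, 0.1666], 0.82)]
side ring_end [([0.4889, 0.2863, 0.0667], 0.63), ([0.5576, 0.0173, -0.0002], 0.54)]
side rest [([0.506, 0.2966, -0.0021], 0.85)]
side stand [([0.5583, 0.0155, 0.0015], 0.91), ([0.5447, 0.3071, 0.0893], 0.37)]
side vessel_rim [([0.6007, -0.1264, 0.2325], 0.76)]
wrist [[302.7, 0.0, 318.0], [0.0, 302.7, 197.2], [0.0, 0.0, 1.0]] [[0.221, -0.975, 0.0], [-0.935, -0.212, 0.283], [-0.276, -0.063, -0.959]] [-0.526, -0.035, 0.391]
wrist pin []
wrist pin_tab []
wrist slot []
wrist bore []
wrist ring_end []
wrist rest []
wrist stand []
wrist vessel_rim []
1.35
```

View pics/scene0.png

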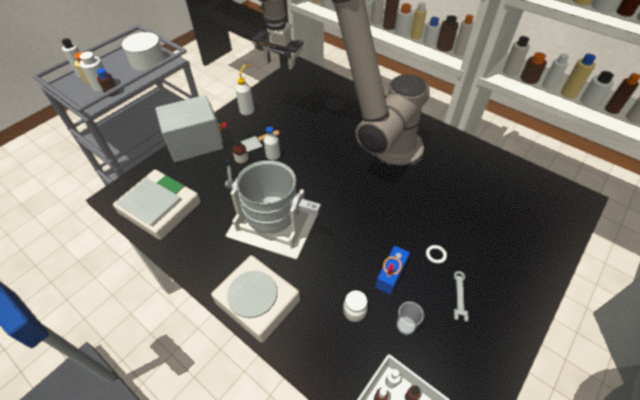

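View pics/side0.png

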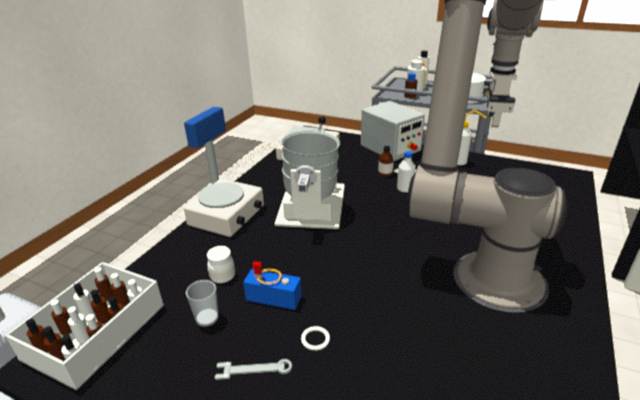

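The vessel and stand are near pixel (265,195) in the scene view. The blue block with the red pin is near (393,268), and its ring opens toward the robot, roughly along -x. The networks' results agree with the picture. Next I move over the pin, turning the jaws by a half turn to keep j6 in a comfortable range.

```bash
R='x'; python3 -m inch '[{"delta_pos":[0.035,0.024,0.012],"roll":0.132},{"delta_pos":[0.035,0.024,0.012],"roll":0.132},{"delta_pos":[0.035,0.024,0.012],"roll":0.132},{"delta_pos":[0.035,0.024,0.012],"roll":0.132},{"delta_pos":[0.035,0.024,0.012],"roll":0.132},{"delta_pos":[0.035,0.024,0.012],"roll":0.132},{"delta_pos":[0.035,0.024,0.012],"roll":0.132},{"delta_pos":[0.035,0.024,0.012],"roll":0.132}]' 1
```

```text
clock: 2.15
tool_pos: [0.3978, -0.3187, 0.3234]
eef_rot: [0.0, 0.801, 0.599, 0.0]
contact_force: [0.2, -0.8, 0.1]
gripper_width: 0.092
```

```bash
python3 -m inch '[{"delta_pos":[0.0125,0.04,0],"roll":0.132},{"delta_pos":[0.0125,0.04,0],"roll":0.132},{"delta_pos":[0.0125,0.04,0],"roll":0.132},{"delta_pos":[0.0125,0.04,0],"roll":0.132},{"delta_pos":[0.0125,0.04,0],"roll":0.132},{"delta_pos":[0.0125,0.04,0],"roll":0.132},{"delta_pos":[0.0125,0.04,0],"roll":0.132},{"delta_pos":[0.0125,0.04,0],"roll":0.132}]' 0.5
python3 -m inch '[{"delta_pos":[0.0055,0.0375,-0.013],"roll":0.132},{"delta_pos":[0.0055,0.0375,-0.013],"roll":0.132},{"delta_pos":[0.0055,0.0375,-0.013],"roll":0.132},{"delta_pos":[0.0055,0.0375,-0.013],"roll":0.132},{"delta_pos":[0.0055,0.0375,-0.013],"roll":0.132},{"delta_pos":[0.0055,0.0375,-0.013],"roll":0.132},{"delta_pos":[0.0055,0.0375,-0.013],"roll":0.132},{"delta_pos":[0.005,0.0375,-0.013],"roll":0.132}]'
python3 - <<'E'
from h import *
s=env.get_state(); print(np.round(s['joint_positions'],3),s['tool_pos'],s['eef_rot'])
snap('wrist','w1'); spots('wrist',['pin','pin_tab','ring_end','rest'])
E
```

```text
clock: 2.95
tool_pos: [0.4968, 0.0018, 0.3229]
eef_rot: [0.0, 0.39, 0.921, 0.0]
contact_force: [0.7, -0.4, 0.7]
gripper_width: 0.0463
clock: 3.75
tool_pos: [0.5401, 0.3017, 0.2182]
eef_rot: [0.0, -0.128, 0.992, 0.0]
contact_force: [1.4, 0.5, -0.2]
gripper_width: 0.0459
[ 0.386  0.522  1.261 -0.     1.359 -1.441] [0.54009346 0.30168888 0.21815045] [ 5.56883099e-05 -1.27519039e-01  9.91836121e-01  1.15950983e-05]
wrist pin [([0.5416, 0.3042, 0.0575], 0.78), ([0.4747, 0.2922, 0.0646], 0.46)]
wrist pin_tab [([0.5428, 0.3032, 0.0882], 0.74)]
wrist ring_end [([0.4897, 0.2873, 0.0673], 0.85)]
wrist rest [([0.5085, 0.2995, -0.0006], 0.97)]
```

View pics/w1.png

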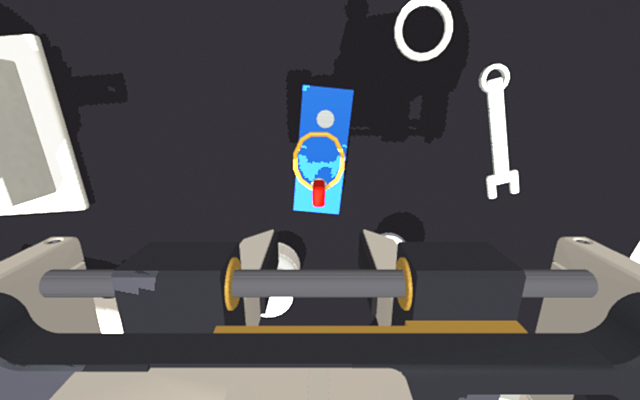

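The red tab shows at (319,193) and the ring's far end at (319,133). The ring lines up with the image column, so the jaw yaw fits. I'll refine this from the silhouettes.

```bash
cat >> h.py <<'E'
def ray(c,uv,z):
    K=c['camera_matrix'];R=np.array(c['R']);t=np.array(c['t'])
    o=-R.T@t; d=R.T@np.linalg.inv(K)@np.array([uv[0],uv[1],1.]); return o+d*(z-o[2])/d[2]
def tri(obs):
    A=[];b=[]
    for c,uv in obs:
        R=np.array(c['R']);t=np.array(c['t']);o=-R.T@t;d=R.T@np.linalg.inv(c['camera_matrix'])@np.array([uv[0],uv[1],1.]);d/=np.linalg.norm(d)
        P=np.eye(3)-np.outer(d,d);A.append(P);b.append(P@o)
    return np.linalg.lstsq(np.vstack(A),np.hstack(b),rcond=None)[0]
def red(c,lo=120,f=0.45):
    p=c['pixels'].astype(int); m=(p[:,:,0]>lo)&(p[:,:,1]<f*p[:,:,0])&(p[:,:,2]<f*p[:,:,0]); return m
E
python3 - <<'E'
from h import *
c=env.camera('wrist'); m=red(c)
n,l,st,ce=cv2.connectedComponentsWithStats(m.astype(np.uint8)); 
for i in range(1,n):
    if st[i,4]>20: print(st[i],ce[i],ray(c,ce[i],.09))
s=env.silhouettes('wrist','ring')
for d in s[:1]:
    q=np.argwhere(d['pixels']); print(d['p'],q.min(0),q.max(0)); 
    top=q[q[:,0]<q[:,0].min()+4].mean(0)[::-1]; print(top, ray(c,top,.067))
    print('ctr',q[:,1].mean())
E
```

```text
[315 181  12  26 268] [320.33955224 193.19776119] [0.54369394 0.30211639 0.09      ]
0.68 [132 295] [189 347]
[321.         133.72093023] [0.48948562 0.28912203 0.067     ]
ctr 320.7997364953887
```

```bash
python3 -m inch '[{"delta_pos":[0.0015,0.0005,-0.02],"roll":-0.01},{"delta_pos":[0.0015,0,-0.03],"roll":-0.01},{"delta_pos":[0,0,-0.03],"roll":0},{"delta_pos":[0,0,-0.025],"roll":0},{"delta_pos":[0,0,-0.018],"roll":0},{"delta_pos":[0,0,-0.012],"roll":0},{"delta_pos":[0,0,-0.005],"roll":0},{"delta_pos":[0,0,0],"roll":0}]'
python3 - <<'E'
from h import *
snap('wrist','w2');snap('side','s2')
E
```

```text
clock: 4.9
tool_pos: [0.5433, 0.3001, 0.079]
eef_rot: [0.0, -0.114, 0.993, 0.0]
contact_force: [0.5, 0.7, -1.0]
gripper_width: 0.0459
```

View pics/w2.png

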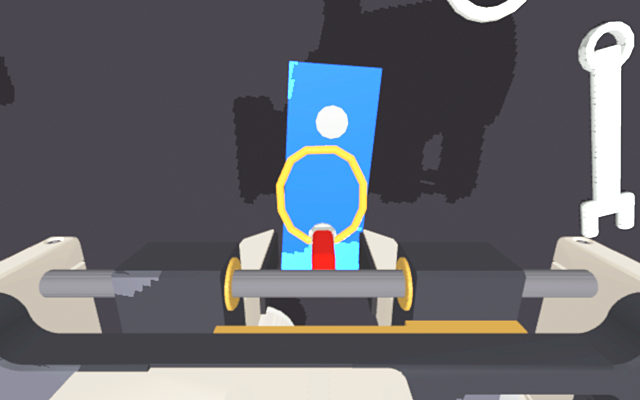

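View pics/s2.png

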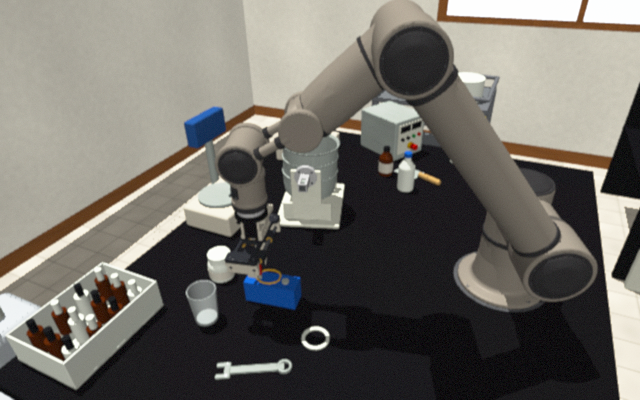

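The tab sits at about column 322 and the finger midline at about 319. A shift of +1.5 mm in y fixes that, and then I close.

```bash
python3 -m inch '[{"delta_pos":[0,0.0015,0],"roll":0},{"delta_pos":[0,0,0],"roll":0},{"delta_pos":[0,0,0],"roll":0},{"delta_pos":[0,0,0],"roll":0},{"delta_pos":[0,0,0],"roll":0},{"delta_pos":[0,0,0],"roll":0},{"delta_pos":[0,0,0],"roll":0},{"delta_pos":[0,0,0],"roll":0}]' 0 45
python3 - <<'E'
from h import *
s=env.get_state();print(s['contact_force'],s['ft_torque'],s['tool_pos'])
E
```

```text
clock: 5.8
tool_pos: [0.543, 0.3021, 0.0788]
eef_rot: [0.0, -0.115, 0.993, 0.0]
contact_force: [0.1, 0.3, 0.6]
gripper_width: 0.0114
[0.05372045 0.32607496 0.56978548] [ 0.15598963 -0.06547201 -0.02007586] [0.54303861 0.30214923 0.07877139]
```

```bash
python3 -m inch '[{"delta_pos":[0,0,0.008],"roll":0},{"delta_pos":[0,0,0.018],"roll":0},{"delta_pos":[0,0,0.025],"roll":0},{"delta_pos":[0,0,0.03],"roll":0},{"delta_pos":[0,-0.01,0.03],"roll":-0.09},{"delta_pos":[0,-0.02,0.03],"roll":-0.09},{"delta_pos":[0.001,-0.03,0.025],"roll":-0.09},{"delta_pos":[0.002,-0.03,0.025],"roll":-0.09}]'
python3 -m inch '[{"delta_pos":[0.002,-0.03,0],"roll":-0.14},{"delta_pos":[0.002,-0.03,0],"roll":-0.14},{"delta_pos":[0.002,-0.025,0],"roll":-0.14},{"delta_pos":[0,-0.02,0],"roll":-0.14},{"delta_pos":[0,-0.01,0],"roll":-0.14},{"delta_pos":[0,0,0],"roll":-0.14},{"delta_pos":[0,0,0],"roll":-0.14},{"delta_pos":[0,0,0],"roll":-0.14}]'
python3 - <<'E'
from h import *
s=env.get_state(); print(np.round(s['joint_positions'],3))
for c in ['scene','side','wrist']:
    snap(c,c[:2]+'3'); spots(c,['slot','bore','stand','pin_tip','ring_end','pin_tab','vessel_rim'])
E
```

```text
clock: 6.6
tool_pos: [0.5456, 0.2113, 0.2713]
eef_rot: [0.0, 0.066, 0.998, -0.0]
contact_force: [0.5, -0.3, -1.1]
gripper_width: 0.0119
clock: 7.4
tool_pos: [0.5518, 0.0968, 0.2701]
eef_rot: [0.0, 0.588, 0.809, -0.0]
contact_force: [0.0, -0.3, -1.1]
gripper_width: 0.0118
[ 0.037  0.379  1.348 -0.     1.415 -0.278]
scene slot [([0.5583, 0.0153, 0.1863], 0.6)]
scene bore [([0.5545, 0.0402, 0.1682], 0.69)]
scene stand [([0.5596, 0.0174, 0.0004], 0.88), ([0.5493, 0.0982, 0.208], 0.21)]
scene pin_tip [([0.5499, 0.0961, 0.2085], 0.42)]
scene ring_end [([0.5368, 0.15, 0.2547], 0.49)]
scene pin_tab [([0.5539, 0.0923, 0.2802], 0.53), ([0.6811, 0.2783, -0.0017], 0.34)]
scene vessel_rim [([0.6012, -0.1242, 0.2326], 0.6)]
side slot [([0.5591, 0.0178, 0.1852], 0.93)]
side bore [([0.5509, 0.0363, 0.1699], 0.95)]
side stand []
side pin_tip [([0.5486, 0.0968, 0.2113], 0.55)]
side ring_end [([0.5333, 0.1447, 0.2558], 0.52)]
side pin_tab [([0.5526, 0.1005, 0.2831], 0.63)]
side vessel_rim [([0.6011, -0.1264, 0.2331], 0.95), ([0.5608, 0.017, -0.0018], 0.52)]
wrist slot []
wrist bore []
wrist stand [([0.5509, 0.0997, 0.2079], 0.65)]
wrist pin_tip [([0.5498, 0.0998, 0.2082], 0.55)]
wrist ring_end [([0.5325, 0.1495, 0.2587], 0.65)]
wrist pin_tab [([0.5487, 0.0966, 0.2803], 0.84)]
wrist vessel_rim []
```

View pics/wr3.png

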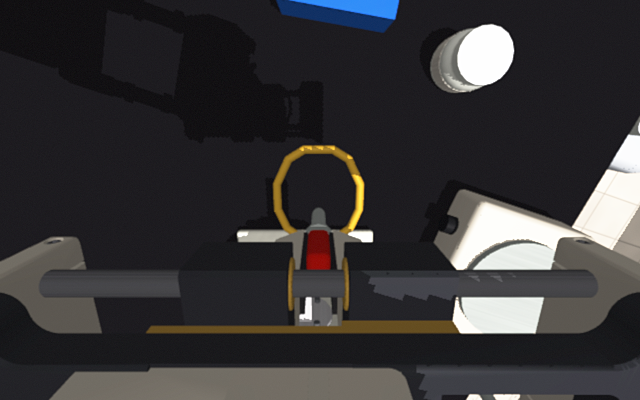

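View pics/si3.png

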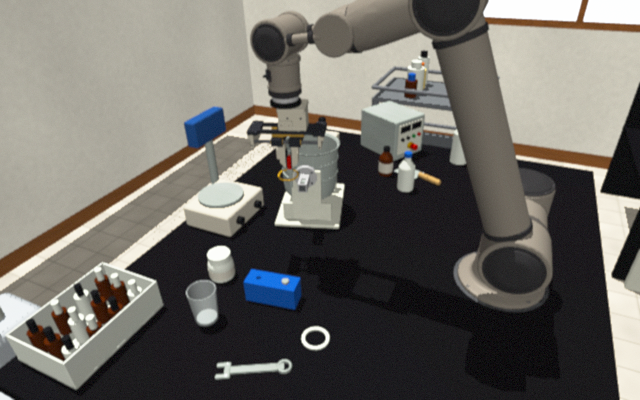

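View pics/sc3.png

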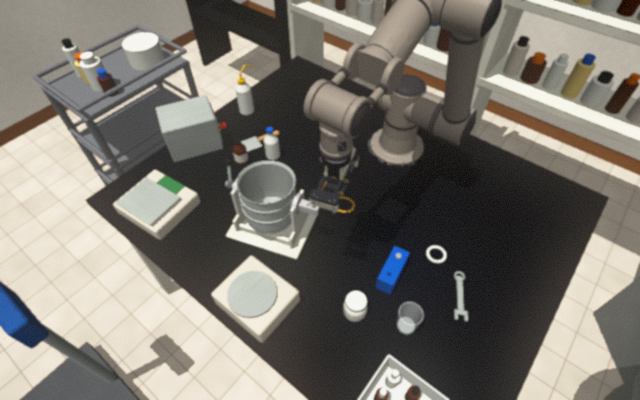

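The pin hangs straight in the jaws: in the wrist view the tab is at column 318 and the tip at (319,215), with the ring pointing out along stand +y. The side and scene views show it about 80 mm short of the housing. Next I hover over the slot and measure tip against slot in the same pictures.

```bash
python3 -m inch '[{"delta_pos":[0.001,-0.015,0],"roll":-0.013},{"delta_pos":[0.001,-0.02,0],"roll":-0.013},{"delta_pos":[0.001,-0.02,0],"roll":0},{"delta_pos":[0.001,-0.015,0],"roll":0},{"delta_pos":[0.002,-0.01,-0.003],"roll":0},{"delta_pos":[0.001,0,-0.005],"roll":0},{"delta_pos":[0,0,-0.003],"roll":0},{"delta_pos":[0,0,0],"roll":0}]'
python3 - <<'E'
from h import *
s=env.get_state(); print(s['tool_pos'],s['eef_rot'])
for c in ['scene','side']:
    k=snap(c,c[:2]+'4'); spots(c,['slot','bore','pin_tip','pin_tab','slot','pin_tip'])
    im=cv2.imread(f'pics/{c[:2]}4.png'); 
    K=k['camera_matrix'];p=k['R']@np.array([.559,.0167,.2])+k['t'];u=K@p;u=(u[:2]/u[2]).astype(int);print(u)
    cr=im[u[1]-40:u[1]+50,u[0]-60:u[0]+60]; cv2.imwrite(f'pics/{c[:2]}4z.png',cv2.resize(cr,None,fx=6,fy=6,interpolation=cv2.INTER_CUBIC))
E
```

```text
clock: 9.4
tool_pos: [0.5587, 0.0177, 0.2579]
eef_rot: [-0.001, 0.595, 0.804, -0.0]
contact_force: [-0.1, -0.6, -1.6]
gripper_width: 0.0116
[0.55865751 0.0177352  0.25788623] [-7.59848416e-04  5.95268393e-01  8.03526540e-01 -2.49888740e-04]
scene slot [([0.5583, 0.0165, 0.1812], 0.65)]
scene bore [([0.5535, 0.0361, 0.1674], 0.97), ([0.3567, 0.3734, -0.0012], 0.42)]
scene pin_tip [([0.556, 0.0198, 0.1967], 0.63)]
scene pin_tab [([0.5603, 0.015, 0.2668], 0.61), ([0.5452, 0.0724, 0.243], 0.26)]
scene slot [([0.5583, 0.0165, 0.1812], 0.65)]
scene pin_tip [([0.556, 0.0198, 0.1967], 0.63)]
[311 201]
side slot [([0.5566, 0.016, 0.1869], 0.64), ([0.5104, 0.296, -0.0022], 0.36)]
side bore [([0.5516, 0.0345, 0.1634], 0.82)]
side pin_tip [([0.5584, 0.018, 0.1977], 0.44)]
side pin_tab [([0.5581, 0.0184, 0.2696], 0.66)]
side slot [([0.5566, 0.016, 0.1869], 0.64), ([0.5104, 0.296, -0.0022], 0.36)]
side pin_tip [([0.5584, 0.018, 0.1977], 0.44)]
[302 173]
```

View pics/sc4z.png

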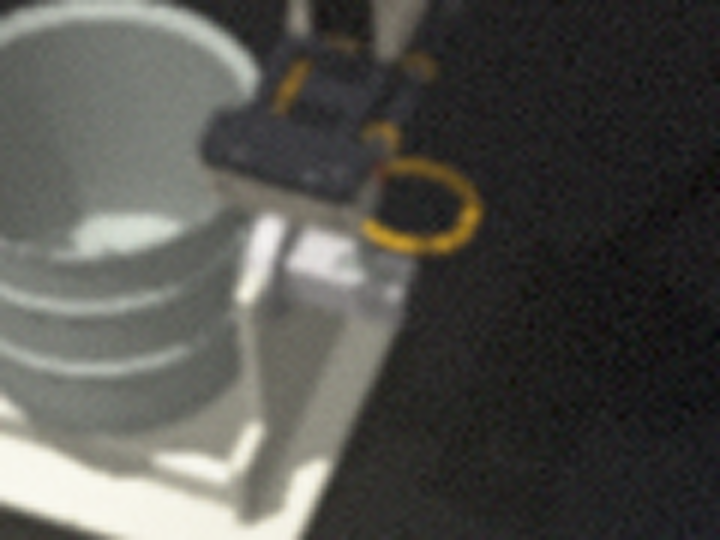

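View pics/si4z.png

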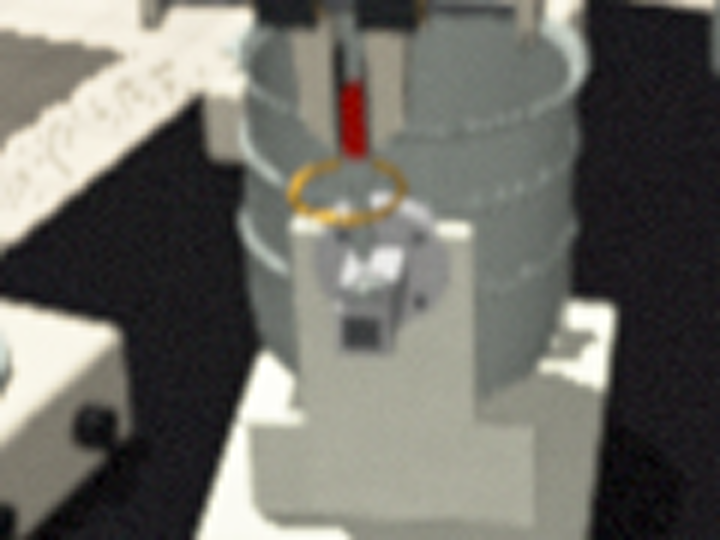

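The pin hangs over the housing, with the slot at about (370,265) in the side zoom and the tip just above it. The estimates put it within about 1 mm of the slot. I lower carefully.

```bash
cat > st.py <<'E'
from h import *
s=env.get_state(); p=np.array(s['tool_pos']); o=np.array([.558,.0165,.183]); y=np.array([-.287,.958,0]);x=np.array([.958,.287,0])
d=p-[0,0,.0188]-o
print('t',round(s['clock'],2),'sx %.2f sy %.2f collar %.2f mm'%(d@x*1e3,d@y*1e3,d[2]*1e3),'F',np.round(s['contact_force'],1),'Fs',np.round([s['contact_force']@x,s['contact_force']@y],1),'M',np.round(s['ft_torque'],2),'w',round(s['gripper_width'],4))
E
python3 -m inch '[{"delta_pos":[0,0,-0.003],"roll":0},{"delta_pos":[0,0,-0.003],"roll":0},{"delta_pos":[0,0,-0.003],"roll":0},{"delta_pos":[0,0,-0.002],"roll":0},{"delta_pos":[0,0,-0.001],"roll":0},{"delta_pos":[0,0,-0.001],"roll":0},{"delta_pos":[0,0,0],"roll":0},{"delta_pos":[0,0,0],"roll":0}]'; python3 st.py
```

```text
clock: 10.9
tool_pos: [0.5591, 0.0171, 0.2458]
eef_rot: [0.0, 0.596, 0.803, 0.0]
contact_force: [0.1, -0.5, -1.0]
gripper_width: 0.0116
t 10.9 sx 1.20 sy 0.24 collar 44.01 mm F [ 0.1 -0.5 -1. ] Fs [-0.  -0.5] M [-0.03 -0.14  0.  ] w 0.0116
```

```bash
python3 -m inch '[{"delta_pos":[-0.0005,0,0],"roll":0},{"delta_pos":[0,0,-0.0005],"roll":0},{"delta_pos":[0,0,-0.0005],"roll":0},{"delta_pos":[0,0,-0.0005],"roll":0},{"delta_pos":[0,0,-0.0005],"roll":0},{"delta_pos":[0,0,0],"roll":0},{"delta_pos":[0,0,0],"roll":0},{"delta_pos":[0,0,0],"roll":0}]'; python3 st.py
```

```text
clock: 11.7
tool_pos: [0.5585, 0.0171, 0.2438]
eef_rot: [0.0, 0.596, 0.803, 0.0]
contact_force: [-0.0, 0.5, -1.2]
gripper_width: 0.012
t 11.7 sx 0.69 sy 0.39 collar 41.97 mm F [-0.   0.5 -1.2] Fs [0.1 0.5] M [-0.01 -0.13 -0.02] w 0.012
```

```bash
python3 -m inch '[{"delta_pos":[0,0,-0.0005],"roll":0},{"delta_pos":[0,0,-0.0005],"roll":0},{"delta_pos":[0,0,-0.0005],"roll":0},{"delta_pos":[0,0,-0.0005],"roll":0},{"delta_pos":[0,0,0],"roll":0},{"delta_pos":[0,0,0],"roll":0},{"delta_pos":[0,0,0],"roll":0},{"delta_pos":[0,0,0],"roll":0}]'; python3 st.py
```

```text
clock: 12.5
tool_pos: [0.5586, 0.0171, 0.2419]
eef_rot: [0.0, 0.596, 0.803, 0.0]
contact_force: [0.3, -0.5, 0.7]
gripper_width: 0.0118
t 12.5 sx 0.72 sy 0.38 collar 40.06 mm F [ 0.3 -0.5  0.7] Fs [ 0.2 -0.5] M [ 0.04 -0.04 -0.05] w 0.0118
```

```bash
python3 -m inch '[{"delta_pos":[0,0,-0.0005],"roll":0},{"delta_pos":[0,0,-0.0005],"roll":0},{"delta_pos":[0,0,0],"roll":0},{"delta_pos":[0,0,0],"roll":0},{"delta_pos":[0,0,0],"roll":0},{"delta_pos":[0,0,0],"roll":0},{"delta_pos":[0,0,0],"roll":0},{"delta_pos":[0,0,0],"roll":0}]'; python3 st.py
```

```text
clock: 13.3
tool_pos: [0.5586, 0.0171, 0.2417]
eef_rot: [0.001, 0.595, 0.803, 0.0]
contact_force: [-1.6, 0.0, 6.0]
gripper_width: 0.0116
t 13.3 sx 0.77 sy 0.37 collar 39.87 mm F [-1.6  0.   6. ] Fs [-1.5  0.5] M [ 0.05  0.32 -0.  ] w 0.0116
```

Contact is 4 mm below the housing top, on the shaft flat, so the tip is in the slot. I slide along +y of the stand under a light preload.

```bash
python3 -m inch '[{"delta_pos":[-0.0002,0.0006,-0.0003],"roll":0},{"delta_pos":[-0.0002,0.0006,0],"roll":0},{"delta_pos":[-0.0002,0.0006,0],"roll":0},{"delta_pos":[-0.0002,0.0006,0],"roll":0},{"delta_pos":[-0.0002,0.0006,0],"roll":0},{"delta_pos":[-0.0002,0.0006,0],"roll":0},{"delta_pos":[-0.0002,0.0006,0],"roll":0},{"delta_pos":[0,0,0],"roll":0}]'; python3 st.py
```

```text
clock: 14.1
tool_pos: [0.5581, 0.0203, 0.2417]
eef_rot: [0.002, 0.596, 0.803, 0.0]
contact_force: [1.1, -2.8, 4.7]
gripper_width: 0.0119
t 14.1 sx 1.17 sy 3.57 collar 39.86 mm F [ 1.1 -2.8  4.7] Fs [ 0.3 -3. ] M [-0.77 -0.25  0.03] w 0.0119
```

```bash
python3 -m inch '[{"delta_pos":[-0.0003,0.0006,0],"roll":0},{"delta_pos":[-0.0003,0.0006,0],"roll":0},{"delta_pos":[-0.0002,0.0006,0],"roll":0},{"delta_pos":[-0.0002,0.0006,0],"roll":0},{"delta_pos":[-0.0002,0.0006,0],"roll":0},{"delta_pos":[-0.0002,0.0006,0],"roll":0},{"delta_pos":[0,0,0],"roll":0},{"delta_pos":[0,0,0],"roll":0}]'; python3 st.py
```

```text
clock: 14.9
tool_pos: [0.5553, 0.0252, 0.2398]
eef_rot: [-0.001, 0.595, 0.803, -0.0]
contact_force: [0.3, 0.0, -1.7]
gripper_width: 0.0113
t 14.9 sx -0.13 sy 9.07 collar 37.96 mm F [ 0.3  0.  -1.7] Fs [ 0.3 -0. ] M [-0.16 -0.13  0.03] w 0.0113
```

The tip dropped freely at sy≈9 mm, which should be the hole. I lower further.

```bash
python3 -m inch '[{"delta_pos":[0,0,-0.0005],"roll":0},{"delta_pos":[0,0,-0.0005],"roll":0},{"delta_pos":[0,0,-0.0005],"roll":0},{"delta_pos":[0,0,-0.0005],"roll":0},{"delta_pos":[0,0,0],"roll":0},{"delta_pos":[0,0,0],"roll":0},{"delta_pos":[0,0,0],"roll":0},{"delta_pos":[0,0,0],"roll":0}]'; python3 st.py
```

```text
clock: 15.7
tool_pos: [0.5557, 0.0249, 0.2384]
eef_rot: [0.0, 0.596, 0.803, 0.0]
contact_force: [-0.1, 0.2, -0.7]
gripper_width: 0.0119
t 15.7 sx 0.24 sy 8.70 collar 36.65 mm F [-0.1  0.2 -0.7] Fs [0.  0.2] M [-0.03 -0.16 -0.02] w 0.0119
```

```bash
python3 -m inch '[{"delta_pos":[0,0,-0.0005],"roll":0},{"delta_pos":[0,0,-0.0005],"roll":0},{"delta_pos":[0,0,-0.0005],"roll":0},{"delta_pos":[0,0,-0.0005],"roll":0},{"delta_pos":[0,0,-0.0005],"roll":0},{"delta_pos":[0,0,-0.0005],"roll":0},{"delta_pos":[0,0,0],"roll":0},{"delta_pos":[0,0,0],"roll":0}]'; python3 st.py
```

```text
clock: 16.5
tool_pos: [0.5557, 0.0247, 0.2354]
eef_rot: [-0.0, 0.596, 0.803, -0.0]
contact_force: [-0.9, -1.2, -1.2]
gripper_width: 0.0116
t 16.5 sx 0.13 sy 8.56 collar 33.56 mm F [-0.9 -1.2 -1.2] Fs [-1.2 -0.9] M [-0.26 -0.04 -0.01] w 0.0116
```

```bash
python3 -m inch '[{"delta_pos":[0,0,-0.0008],"roll":0},{"delta_pos":[0,0,-0.0008],"roll":0},{"delta_pos":[0,0,-0.0008],"roll":0},{"delta_pos":[0,0,-0.0008],"roll":0},{"delta_pos":[0,0,-0.0008],"roll":0},{"delta_pos":[0,0,-0.0008],"roll":0},{"delta_pos":[0,0,0],"roll":0},{"delta_pos":[0,0,0],"roll":0}]'; python3 st.py
```

```text
clock: 17.3
tool_pos: [0.5557, 0.0248, 0.2305]
eef_rot: [-0.0, 0.596, 0.803, -0.0]
contact_force: [-0.8, -2.5, -1.6]
gripper_width: 0.0121
t 17.3 sx 0.19 sy 8.60 collar 28.71 mm F [-0.8 -2.5 -1.6] Fs [-1.5 -2.2] M [-0.54 -0.   -0.03] w 0.0121
```

```bash
python3 -m inch '[{"delta_pos":[-0.0001,-0.0003,-0.001],"roll":0},{"delta_pos":[0,0,-0.001],"roll":0},{"delta_pos":[0,0,-0.001],"roll":0},{"delta_pos":[0,0,-0.001],"roll":0},{"delta_pos":[0,0,-0.001],"roll":0},{"delta_pos":[0,0,-0.001],"roll":0},{"delta_pos":[0,0,-0.001],"roll":0},{"delta_pos":[0,0,0],"roll":0}]'; python3 st.py
```

```text
clock: 18.1
tool_pos: [0.5556, 0.0246, 0.2234]
eef_rot: [-0.0, 0.596, 0.803, 0.0]
contact_force: [0.3, -0.6, -1.8]
gripper_width: 0.0116
t 18.1 sx 0.05 sy 8.48 collar 21.62 mm F [ 0.3 -0.6 -1.8] Fs [ 0.1 -0.6] M [-0.24 -0.08 -0.02] w 0.0116
```

```bash
python3 -m inch '[{"delta_pos":[0,0,-0.001],"roll":0},{"delta_pos":[0,0,-0.001],"roll":0},{"delta_pos":[0,0,-0.001],"roll":0},{"delta_pos":[0,0,-0.001],"roll":0},{"delta_pos":[0,0,-0.001],"roll":0},{"delta_pos":[0,0,-0.001],"roll":0},{"delta_pos":[0,0,-0.001],"roll":0},{"delta_pos":[0,0,0],"roll":0}]'; python3 st.py
```

```text
clock: 18.9
tool_pos: [0.5556, 0.0246, 0.2164]
eef_rot: [-0.0, 0.596, 0.803, -0.0]
contact_force: [0.2, -1.0, -2.4]
gripper_width: 0.0117
t 18.9 sx 0.03 sy 8.44 collar 14.63 mm F [ 0.2 -1.  -2.4] Fs [-0.1 -1. ] M [-0.18 -0.04 -0.02] w 0.0117
```

```bash
python3 -m inch '[{"delta_pos":[0,0,-0.001],"roll":0},{"delta_pos":[0,0,-0.001],"roll":0},{"delta_pos":[0,0,-0.001],"roll":0},{"delta_pos":[0,0,-0.001],"roll":0},{"delta_pos":[0,0,-0.001],"roll":0},{"delta_pos":[0,0,-0.001],"roll":0},{"delta_pos":[0,0,-0.001],"roll":0},{"delta_pos":[0,0,0],"roll":0}]'; python3 st.py
python3 - <<'E'
from h import *
k=snap('side','si5'); im=cv2.imread('pics/si5.png')[130:240,240:370]; cv2.imwrite('pics/si5z.png',cv2.resize(im,None,fx=5,fy=5,interpolation=cv2.INTER_CUBIC))
spots('side',['pin_tip','pin','pin_tab','bore','ring_end'])
E
```

```text
clock: 19.7
tool_pos: [0.5556, 0.0246, 0.2094]
eef_rot: [-0.0, 0.596, 0.803, 0.0]
contact_force: [-0.1, -0.3, -2.1]
gripper_width: 0.0118
t 19.7 sx 0.03 sy 8.44 collar 7.64 mm F [-0.1 -0.3 -2.1] Fs [-0.2 -0.3] M [-0.21 -0.08 -0.03] w 0.0118
side pin_tip [([0.5545, 0.0221, 0.1469], 0.46)]
side pin [([0.3555, 0.3729, -0.001], 0.46), ([0.5573, 0.02, 0.1887], 0.42)]
side pin_tab [([0.5535, 0.0284, 0.221], 0.58)]
side bore [([0.5507, 0.0362, 0.1679], 0.74), ([0.5588, 0.0177, -0.0008], 0.35)]
side ring_end [([0.5403, 0.0747, 0.197], 0.44)]
```

View pics/si5z.png

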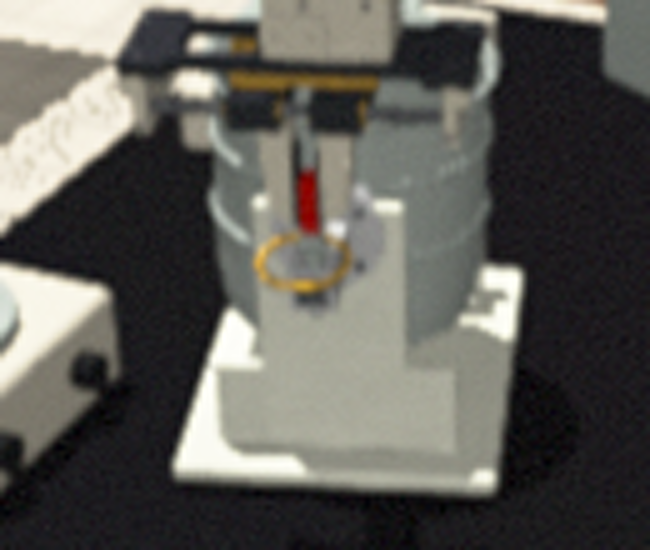

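The pin is in the slot with its ring just above the housing's end, at about (303,262) in the zoom. Now the last millimetres.

```bash
python3 -m inch '[{"delta_pos":[0,0,-0.001],"roll":0},{"delta_pos":[0,0,-0.001],"roll":0},{"delta_pos":[0,0,-0.001],"roll":0},{"delta_pos":[0,0,-0.001],"roll":0},{"delta_pos":[0,0,-0.001],"roll":0},{"delta_pos":[0,0,-0.0005],"roll":0},{"delta_pos":[0,0,-0.0005],"roll":0},{"delta_pos":[0,0,0],"roll":0}]'; python3 st.py
```

```text
clock: 20.8
tool_pos: [0.5556, 0.0246, 0.2035]
eef_rot: [-0.0, 0.596, 0.803, 0.0]
contact_force: [-0.9, -1.9, -1.6]
gripper_width: 0.0118
t 20.8 sx 0.06 sy 8.39 collar 1.74 mm F [-0.9 -1.9 -1.6] Fs [-1.4 -1.5] M [-0.2  -0.09  0.02] w 0.0118
```

```bash
python3 -m inch '[{"delta_pos":[0,0,-0.0005],"roll":0},{"delta_pos":[0,0,-0.0005],"roll":0},{"delta_pos":[0,0,-0.0005],"roll":0},{"delta_pos":[0,0,-0.0005],"roll":0},{"delta_pos":[0,0,-0.0005],"roll":0},{"delta_pos":[0,0,0],"roll":0},{"delta_pos":[0,0,0],"roll":0},{"delta_pos":[0,0,0],"roll":0}]'; python3 st.py
```

```text
clock: 21.6
tool_pos: [0.5557, 0.0246, 0.2017]
eef_rot: [0.0, 0.595, 0.803, 0.0]
contact_force: [-2.8, -1.9, 6.8]
gripper_width: 0.0115
t 21.6 sx 0.11 sy 8.41 collar -0.12 mm F [-2.8 -1.9  6.8] Fs [-3.3 -1. ] M [-0.23  0.37  0.02] w 0.0115
```

The collar is seated: contact at 0 mm with about 8 N, and it held. I let go with a small opening (26 mm) and rise 2 mm.

```bash
python3 -m inch '[{"delta_pos":[0,0,0],"roll":0},{"delta_pos":[0,0,0],"roll":0},{"delta_pos":[0,0,0],"roll":0},{"delta_pos":[0,0,0.001],"roll":0},{"delta_pos":[0,0,0.001],"roll":0},{"delta_pos":[0,0,0.001],"roll":0},{"delta_pos":[0,0,0],"roll":0},{"delta_pos":[0,0,0],"roll":0}]' 0.28; python3 st.py
python3 - <<'E'
from h import *
snap('wrist','w6'); spots('wrist',['pin_tab','ring_end','pin'])
k=snap('side','si6'); im=cv2.imread('pics/si6.png')[130:240,240:370]; cv2.imwrite('pics/si6z.png',cv2.resize(im,None,fx=5,fy=5,interpolation=cv2.INTER_CUBIC))
E
```

```text
clock: 22.4
tool_pos: [0.5557, 0.0246, 0.2042]
eef_rot: [0.0, 0.596, 0.803, 0.0]
contact_force: [0.4, 0.5, 0.2]
gripper_width: 0.0255
t 22.4 sx 0.08 sy 8.43 collar 2.38 mm F [0.4 0.5 0.2] Fs [0.5 0.3] M [ 0.01 -0.1   0.04] w 0.0255
wrist pin_tab [([0.5544, 0.0244, 0.2126], 0.59)]
wrist ring_end [([0.5406, 0.0746, 0.1888], 0.92)]
wrist pin [([0.5568, 0.0274, 0.1791], 0.92)]
```

View pics/w6.png

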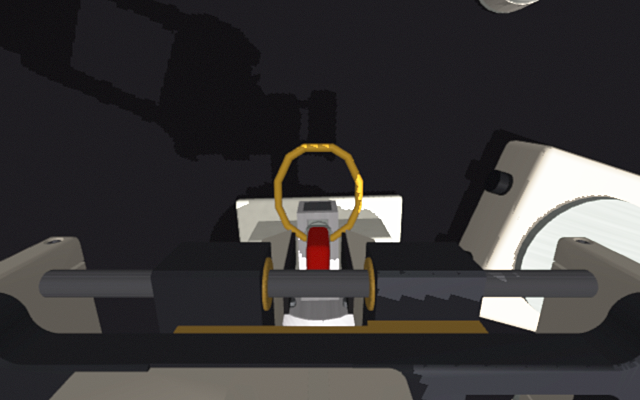

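View pics/si6z.png

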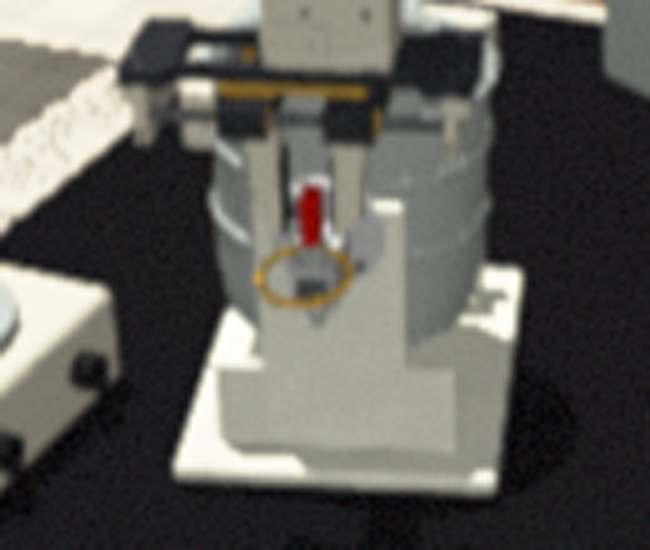

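The pin is home with the tip visible below the housing at (315,318), and the ring sticks out over the free end. The fingers are clear of the tab. I slide the fingers out along the ring, over its side wires.

```bash
python3 -m inch '[{"delta_pos":[-0.0006,0.002,0],"roll":0},{"delta_pos":[-0.0012,0.004,0],"roll":0},{"delta_pos":[-0.0015,0.005,0],"roll":0},{"delta_pos":[-0.0018,0.006,0],"roll":0},{"delta_pos":[-0.0018,0.006,0],"roll":0},{"delta_pos":[-0.0012,0.004,-0.003],"roll":0},{"delta_pos":[-0.0003,0.001,-0.003],"roll":0},{"delta_pos":[0,0,0],"roll":0}]'; python3 st.py
python3 - <<'E'
from h import *
snap('wrist','w7')
k=snap('side','si7'); im=cv2.imread('pics/si7.png')[130:240,240:370]; cv2.imwrite('pics/si7z.png',cv2.resize(im,None,fx=5,fy=5,interpolation=cv2.INTER_CUBIC))
E
```

```text
clock: 23.45
tool_pos: [0.5469, 0.0528, 0.1975]
eef_rot: [-0.0, 0.595, 0.803, -0.0]
contact_force: [0.2, 0.2, 0.2]
gripper_width: 0.026
t 23.45 sx -0.23 sy 37.98 collar -4.27 mm F [0.2 0.2 0.2] Fs [0.2 0.2] M [-0.02 -0.05 -0.  ] w 0.026
```

View pics/w7.png

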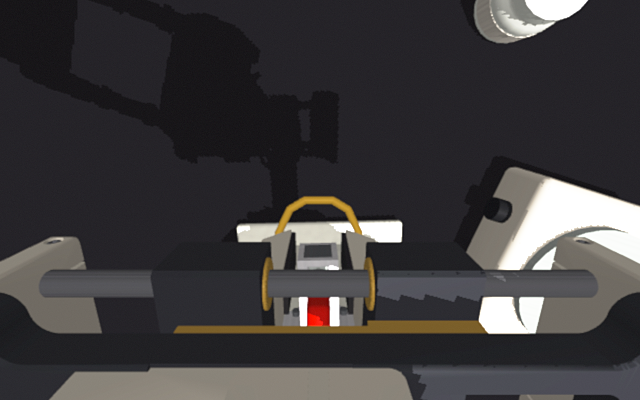

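View pics/si7z.png

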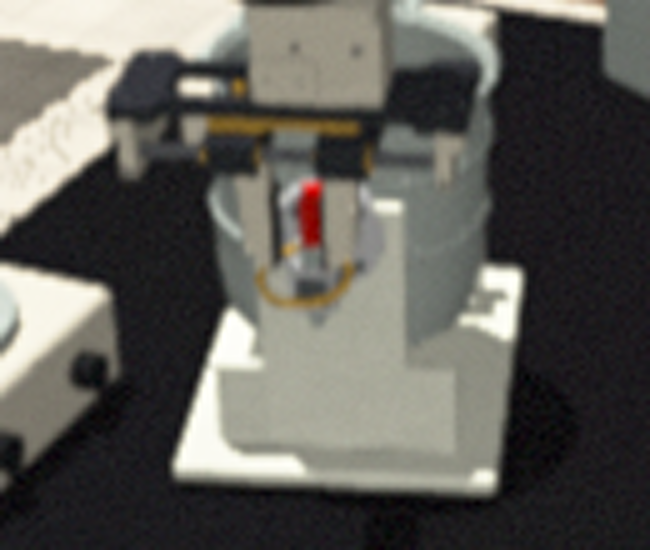

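The two fingertips lie over the ring's side wires (wrist columns 285 and 352), in front of the housing end. Now I push down gently.

```bash
python3 -m inch '[{"delta_pos":[0,0,-0.002],"roll":0},{"delta_pos":[0,0,-0.002],"roll":0},{"delta_pos":[0,0,-0.001],"roll":0},{"delta_pos":[0,0,-0.001],"roll":0},{"delta_pos":[0,0,-0.001],"roll":0},{"delta_pos":[0,0,0],"roll":0},{"delta_pos":[0,0,0],"roll":0},{"delta_pos":[0,0,0],"roll":0}]'; python3 st.py
```

```text
clock: 24.35
tool_pos: [0.5473, 0.0526, 0.1912]
eef_rot: [0.0, 0.595, 0.803, 0.0]
contact_force: [0.5, 0.2, 0.6]
gripper_width: 0.0259
t 24.35 sx 0.10 sy 37.64 collar -10.57 mm F [0.5 0.2 0.6] Fs [0.6 0.1] M [ 0.06 -0.1   0.01] w 0.0259
```

```bash
python3 -m inch '[{"delta_pos":[0,0,-0.0005],"roll":0},{"delta_pos":[0,0,-0.0005],"roll":0},{"delta_pos":[0,0,-0.0005],"roll":0},{"delta_pos":[0,0,-0.0005],"roll":0},{"delta_pos":[0,0,-0.0005],"roll":0},{"delta_pos":[0,0,0],"roll":0},{"delta_pos":[0,0,0],"roll":0},{"delta_pos":[0,0,0],"roll":0}]'; python3 st.py
```

```text
clock: 25.15
tool_pos: [0.5473, 0.0526, 0.1886]
eef_rot: [0.0, 0.596, 0.803, 0.0]
contact_force: [0.9, 0.6, -0.8]
gripper_width: 0.0258
t 25.15 sx 0.06 sy 37.63 collar -13.16 mm F [ 0.9  0.6 -0.8] Fs [1.1 0.3] M [-0.02 -0.18 -0.02] w 0.0258
```

Run:
```python
from h import *
snap('wrist','w8'); spots('wrist',['ring_end'])
k=snap('side','si8'); im=cv2.imread('pics/si8.png')[150:230,260:340]; cv2.imwrite('pics/si8z.png',cv2.resize(im,None,fx=7,fy=7,interpolation=cv2.INTER_CUBIC))
```

```text
wrist ring_end [([0.543, 0.077, 0.1877], 0.72)]
```

View pics/w8.png

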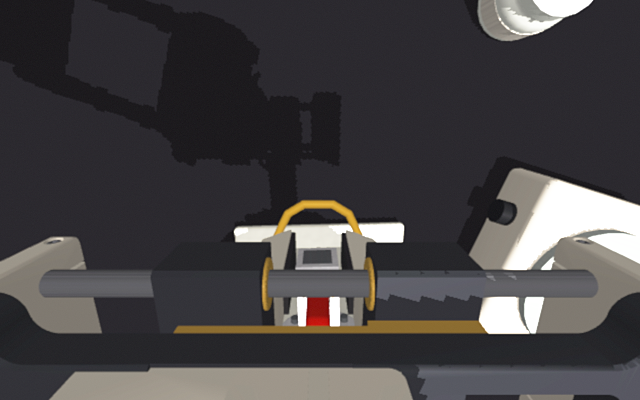

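View pics/si8z.png

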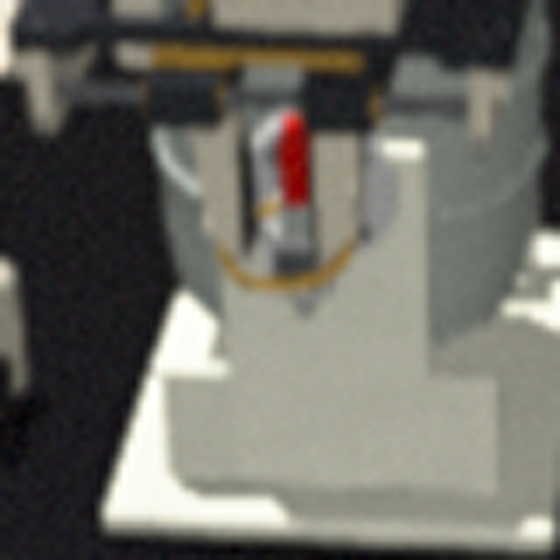

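Run:
```python
from h import *
w=env.camera('wrist'); s=env.camera('side')
def ringpix(c,box):
    p=c['pixels'].astype(int); u0,v0,u1,v1=box
    q=p[v0:v1,u0:u1]; m=(q[:,:,0]>q[:,:,2]*1.6)&(q[:,:,0]>90)&(q[:,:,1]>q[:,:,0]*.45)
    a=np.argwhere(m)+[v0,u0]; return a
a=ringpix(w,(260,170,380,232)); top=a[a[:,0]<a[:,0].min()+6]; uw=top.mean(0)[::-1]; print(uw)
b=ringpix(s,(285,175,320,200)); print(len(b)); low=b[b[:,0]>b[:,0].max()-3]; us=low.mean(0)[::-1]; print(us)
print(tri([(w,uw),(s,us)]))
for z in (.19,.18,.17): print(z, ray(w,uw,z), ray(s,us,z))
env.camera('scene')
r=env.silhouettes('scene','ring');
```

```text
[317.66666667 202.72619048]
40
[300.91304348 189.30434783]
[0.53766421 0.07516867 0.18616842]
0.19 [0.53932815 0.07760727 0.19      ] [0.53269784 0.07936375 0.19      ]
0.18 [0.54022965 0.07458758 0.18      ] [0.54076555 0.06449098 0.18      ]
0.17 [0.54113116 0.07156789 0.17      ] [0.54883327 0.04961822 0.17      ]
```

```bash
python3 -m inch '[{"delta_pos":[0,0,-0.0005],"roll":0},{"delta_pos":[0,0,-0.0005],"roll":0},{"delta_pos":[0,0,-0.0005],"roll":0},{"delta_pos":[0,0,-0.0005],"roll":0},{"delta_pos":[0,0,-0.0005],"roll":0},{"delta_pos":[0,0,0],"roll":0},{"delta_pos":[0,0,0],"roll":0},{"delta_pos":[0,0,0],"roll":0}]'; python3 st.py
```

```text
clock: 26.3
tool_pos: [0.5473, 0.0526, 0.1862]
eef_rot: [0.0, 0.596, 0.803, 0.0]
contact_force: [0.3, -0.3, -0.9]
gripper_width: 0.0259
t 26.3 sx 0.07 sy 37.66 collar -15.64 mm F [ 0.3 -0.3 -0.9] Fs [ 0.2 -0.4] M [-0.06 -0.09  0.01] w 0.0259
```

No force at 6 mm below the ring plane means the fingertips went through inside the loop. I go back up, open to about 37 mm so the tips sit on the side wires, and try again.

```bash
python3 -m inch '[{"delta_pos":[0,0,0.002],"roll":0},{"delta_pos":[0,0,0.004],"roll":0},{"delta_pos":[0,0,0.004],"roll":0},{"delta_pos":[0,0,0],"roll":0},{"delta_pos":[0,0,0],"roll":0},{"delta_pos":[0,0,0],"roll":0},{"delta_pos":[0,0,0],"roll":0},{"delta_pos":[0,0,0],"roll":0}]' 0.28; python3 st.py
python3 -m inch '[{"delta_pos":[0,0,0],"roll":0},{"delta_pos":[0,0,0],"roll":0},{"delta_pos":[0,0,0],"roll":0},{"delta_pos":[0,0,-0.002],"roll":0},{"delta_pos":[0,0,-0.001],"roll":0},{"delta_pos":[0,0,-0.001],"roll":0},{"delta_pos":[0,0,-0.001],"roll":0},{"delta_pos":[0,0,0],"roll":0}]' 0.4; python3 st.py
python3 - <<'E'
from h import *
snap('wrist','w9')
E
```

```text
clock: 27.1
tool_pos: [0.5472, 0.0526, 0.196]
eef_rot: [-0.0, 0.596, 0.803, -0.0]
contact_force: [0.4, -0.3, 0.3]
gripper_width: 0.0259
t 27.1 sx -0.01 sy 37.67 collar -5.79 mm F [ 0.4 -0.3  0.3] Fs [ 0.3 -0.4] M [-0.03 -0.08  0.02] w 0.0259
clock: 27.9
tool_pos: [0.5472, 0.0526, 0.191]
eef_rot: [-0.0, 0.596, 0.803, -0.0]
contact_force: [-0.5, -0.4, 0.1]
gripper_width: 0.0368
t 27.9 sx -0.03 sy 37.66 collar -10.85 mm F [-0.5 -0.4  0.1] Fs [-0.6 -0.2] M [-0.02 -0.18  0.03] w 0.0368
```

View pics/w9.png

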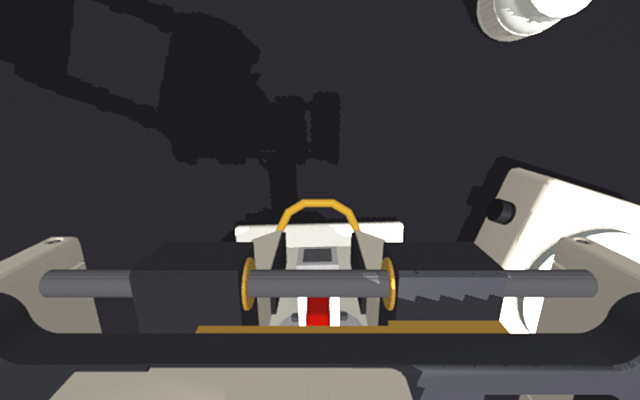

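```bash
python3 -m inch '[{"delta_pos":[0,0,-0.0005],"roll":0},{"delta_pos":[0,0,-0.0005],"roll":0},{"delta_pos":[0,0,-0.0005],"roll":0},{"delta_pos":[0,0,-0.0005],"roll":0},{"delta_pos":[0,0,-0.0005],"roll":0},{"delta_pos":[0,0,0],"roll":0},{"delta_pos":[0,0,0],"roll":0},{"delta_pos":[0,0,0],"roll":0}]'; python3 st.py
```

```text
clock: 28.75
tool_pos: [0.5476, 0.0527, 0.1893]
eef_rot: [0.001, 0.595, 0.803, 0.001]
contact_force: [-0.7, 1.4, 5.1]
gripper_width: 0.0371
t 28.75 sx 0.41 sy 37.70 collar -12.54 mm F [-0.7  1.4  5.1] Fs [-0.3  1.6] M [ 0.14 -0.05 -0.01] w 0.0371
```

Contact on the ring at about 5 N. I continue down.

```bash
python3 -m inch '[{"delta_pos":[0,0,-0.001],"roll":0},{"delta_pos":[0,0,-0.001],"roll":0},{"delta_pos":[0,0,-0.001],"roll":0},{"delta_pos":[0,0,-0.001],"roll":0},{"delta_pos":[0,0,0],"roll":0},{"delta_pos":[0,0,0],"roll":0},{"delta_pos":[0,0,0],"roll":0},{"delta_pos":[0,0,0],"roll":0}]'; python3 st.py
```

```text
clock: 29.55
tool_pos: [0.548, 0.053, 0.1866]
eef_rot: [0.001, 0.595, 0.803, 0.001]
contact_force: [-2.0, 2.7, 12.9]
gripper_width: 0.0367
t 29.55 sx 0.89 sy 37.84 collar -15.19 mm F [-2.   2.7 12.9] Fs [-1.1  3.2] M [ 0.25  0.19 -0.07] w 0.0367
```

```bash
python3 -m inch '[{"delta_pos":[-0.0003,0,-0.001],"roll":0},{"delta_pos":[-0.0003,0,-0.001],"roll":0},{"delta_pos":[0,0,-0.001],"roll":0},{"delta_pos":[0,0,-0.001],"roll":0},{"delta_pos":[0,0,0],"roll":0},{"delta_pos":[0,0,0],"roll":0},{"delta_pos":[0,0,0],"roll":0},{"delta_pos":[0,0,0],"roll":0}]'; python3 st.py
python3 - <<'E'
from h import *
snap('wrist','w10'); spots('wrist',['ring_end'])
k=snap('side','si10'); im=cv2.imread('pics/si10.png')[150:230,260:340]; cv2.imwrite('pics/si10z.png',cv2.resize(im,None,fx=7,fy=7,interpolation=cv2.INTER_CUBIC))
E
```

```text
clock: 30.35
tool_pos: [0.5478, 0.0524, 0.1824]
eef_rot: [0.002, 0.596, 0.803, 0.001]
contact_force: [0.2, 0.4, 9.6]
gripper_width: 0.0369
t 30.35 sx 0.56 sy 37.26 collar -19.41 mm F [0.2 0.4 9.6] Fs [0.3 0.3] M [-0.11 -0.18 -0.01] w 0.0369
wrist ring_end [([0.5429, 0.0733, 0.1708], 0.56)]
```

View pics/si10z.png

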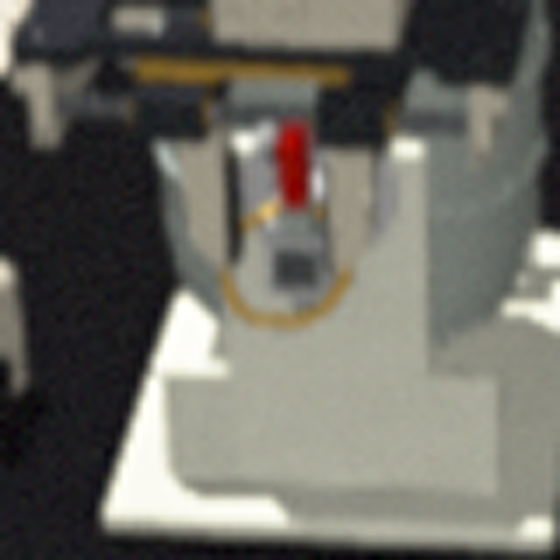

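View pics/w10.png

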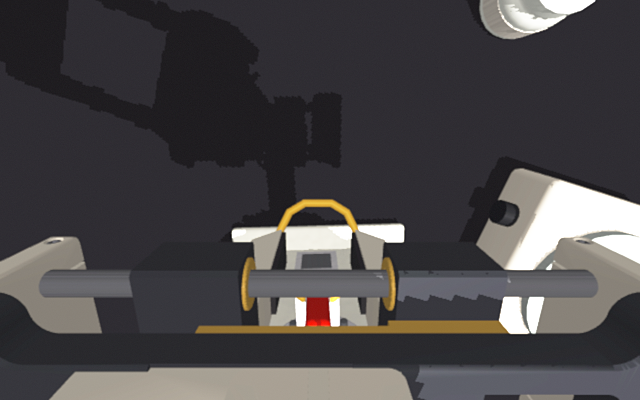

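The ring is swinging down: its far end moved from (290,288) to (285,320) in the zoom, and the force is falling. I continue.

```bash
python3 -m inch '[{"delta_pos":[-0.0002,0,-0.001],"roll":0},{"delta_pos":[0,0,-0.001],"roll":0},{"delta_pos":[0,0,-0.001],"roll":0},{"delta_pos":[0,0,-0.001],"roll":0},{"delta_pos":[0,0,-0.001],"roll":0},{"delta_pos":[0,0,-0.001],"roll":0},{"delta_pos":[0,0,0],"roll":0},{"delta_pos":[0,0,0],"roll":0}]'; python3 st.py
```

```text
clock: 31.3
tool_pos: [0.5472, 0.0526, 0.1752]
eef_rot: [0.001, 0.595, 0.803, 0.001]
contact_force: [2.0, -0.3, 3.2]
gripper_width: 0.0363
t 31.3 sx 0.01 sy 37.65 collar -26.57 mm F [ 2.  -0.3  3.2] Fs [ 1.8 -0.9] M [ 0.05 -0.42  0.02] w 0.0363
```

```bash
python3 -m inch '[{"delta_pos":[0,0,-0.001],"roll":0},{"delta_pos":[0,0,-0.001],"roll":0},{"delta_pos":[0,0,-0.001],"roll":0},{"delta_pos":[0,0,-0.001],"roll":0},{"delta_pos":[0,0,0],"roll":0},{"delta_pos":[0,0,0],"roll":0},{"delta_pos":[0,0,0],"roll":0},{"delta_pos":[0,0,0],"roll":0}]'; python3 st.py
python3 - <<'E'
from h import *
k=snap('side','si11'); im=cv2.imread('pics/si11.png')[150:230,260:340]; cv2.imwrite('pics/si11z.png',cv2.resize(im,None,fx=7,fy=7,interpolation=cv2.INTER_CUBIC))
spots('side',['ring_end'])
E
```

```text
clock: 32.1
tool_pos: [0.5462, 0.0526, 0.1705]
eef_rot: [-0.0, 0.596, 0.803, -0.0]
contact_force: [0.6, 0.3, 0.1]
gripper_width: 0.0371
t 32.1 sx -0.91 sy 37.92 collar -31.35 mm F [0.6 0.3 0.1] Fs [0.6 0.2] M [-0.02 -0.13 -0.01] w 0.0371
side ring_end [([0.5548, 0.0197, 0.1347], 0.54)]
```

View pics/si11z.png

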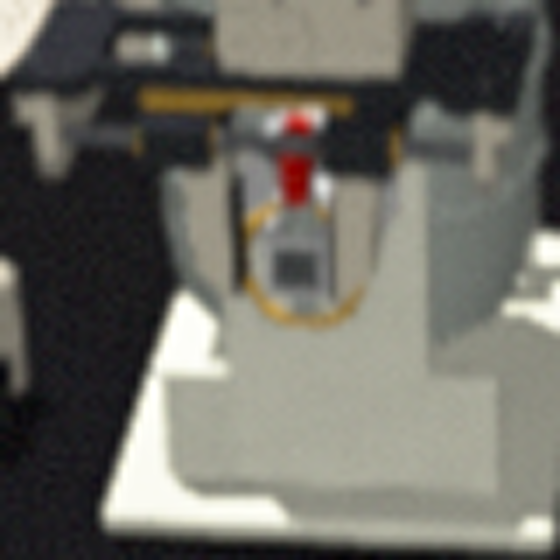

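The force dropped to zero and the ring now hangs around the housing, its far end at about (305,320) in the zoom, z≈0.135. That means it has snapped. I withdraw upward and check.

```bash
python3 -m inch '[{"delta_pos":[-0.0005,0.002,0.002],"roll":0},{"delta_pos":[-0.0005,0.002,0.005],"roll":0},{"delta_pos":[-0.001,0.004,0.012],"roll":0},{"delta_pos":[-0.002,0.006,0.02],"roll":0},{"delta_pos":[-0.005,0.015,0.025],"roll":0},{"delta_pos":[-0.008,0.025,0.025],"roll":0},{"delta_pos":[-0.01,0.03,0.02],"roll":0},{"delta_pos":[-0.01,0.03,0.01],"roll":0}]'
python3 -m inch '[{"delta_pos":[-0.01,0.03,0],"roll":0},{"delta_pos":[-0.01,0.03,0],"roll":0},{"delta_pos":[-0.01,0.03,0],"roll":0},{"delta_pos":[-0.01,0.02,0],"roll":0},{"delta_pos":[0,0.0,0],"roll":0},{"delta_pos":[0,0,0],"roll":0},{"delta_pos":[0,0,0],"roll":0},{"delta_pos":[0,0,0],"roll":0}]'
python3 - <<'E'
from h import *
for c in ['side','scene']:
    k=snap(c,c[:2]+'12'); spots(c,['ring_end','pin','pin_tip','pin_tab'])
    K=k['camera_matrix']
    def pr(X):
        u=K@(k['R']@np.array(X)+k['t']); return np.round(u[:2]/u[2],1)
    print('hinge',pr([.5556,.0246,.190]),'closed end',pr([.5556,.0246,.135]),'tip',pr([.5556,.0246,.139]), 'end@1.3',pr([.5556-.0042,.0246+.0141,.137]))
    u=pr([.5556,.0246,.17]).astype(int); im=cv2.imread(f'pics/{c[:2]}12.png')[u[1]-40:u[1]+40,u[0]-45:u[0]+45]; print(u-[45,40]); cv2.imwrite(f'pics/{c[:2]}12z.png',cv2.resize(im,None,fx=7,fy=7,interpolation=cv2.INTER_CUBIC))
print(env.get_state()['contact_force'])
E
```

```text
clock: 33.0
tool_pos: [0.5096, 0.1679, 0.293]
eef_rot: [0.002, 0.596, 0.803, 0.002]
contact_force: [0.3, 0.6, -0.0]
gripper_width: 0.0363
clock: 33.8
tool_pos: [0.4699, 0.2757, 0.2899]
eef_rot: [0.0, 0.596, 0.803, 0.0]
contact_force: [-0.3, 0.1, -0.1]
gripper_width: 0.037
side ring_end [([0.5542, 0.0197, 0.133], 0.55)]
side pin [([0.5577, 0.0218, 0.1864], 0.5)]
side pin_tip [([0.5547, 0.0232, 0.141], 0.47)]
side pin_tab [([0.5526, 0.0291, 0.2117], 0.63)]
hinge [302.5 178.5] closed end [303.3 195.2] tip [303.2 194. ] end@1.3 [302.4 197.3]
[257 144]
scene ring_end [([0.5547, 0.0261, 0.1323], 0.39)]
scene pin [([0.5557, 0.0227, 0.2113], 0.75), ([0.5541, 0.0245, 0.1834], 0.4)]
scene pin_tip [([0.5525, 0.0216, 0.1408], 0.5)]
scene pin_tab [([0.5545, 0.0227, 0.2119], 0.62)]
hinge [314.  204.5] closed end [314.4 215.2] tip [314.3 214.5] end@1.3 [318.7 216.3]
[269 168]
[ 0.00599352 -0.50939925 -0.01419988]
```

View pics/si12z.png

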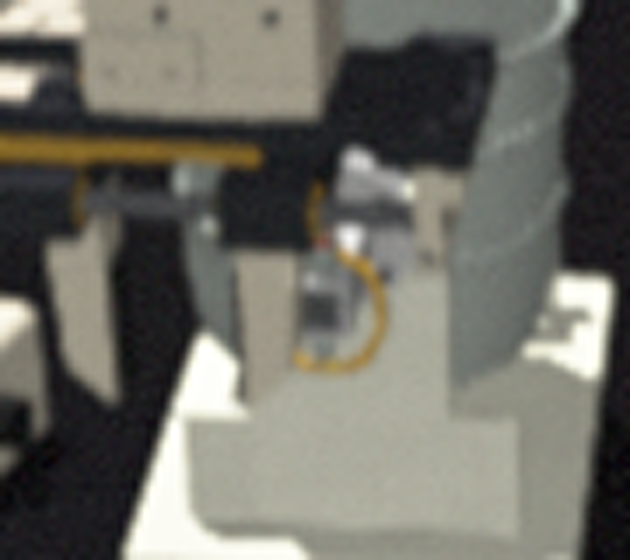

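View pics/sc12z.png

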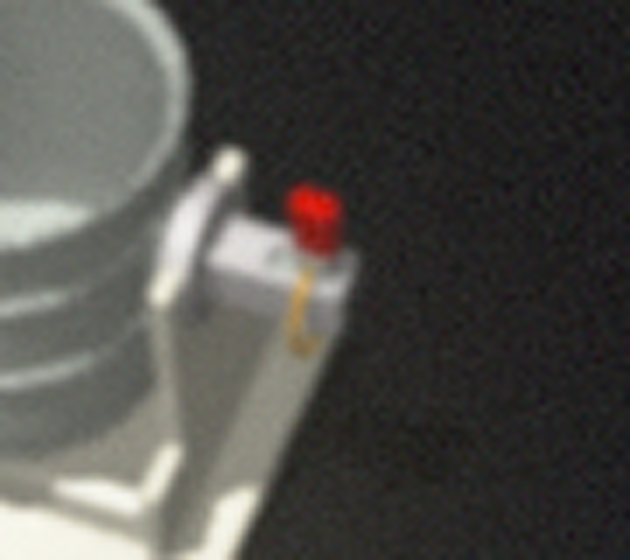

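The scene view shows the ring hanging straight down along the shank, its end at about (313,217). Fully closed predicts (314,215), while 1.3 rad would be at x≈319. The collar is down and the hand is clear, so I hand in.

```bash
python3 -c "
from workcell import env
print(env.get_state()['clock'],env.hand_in())"
```

```text
the job is handed in; nothing more can be done
34.3 None
```

The vessel is locked: the linch pin is home through the cross hole and its ring is snapped closed over the point. I handed the job in at 34.3 s of the 58 s allowed.

- **Insertion:** I felt along the shaft's flat top and the tip dropped into the cross hole about 8.5 mm from the slot's centre towards the free end. The pin then went in with almost no resistance, and the collar seated at 0 ± 0.2 mm with about 7–8 N.
- **Ring:** My first push on the ring missed, because the fingertips passed inside the loop without touching it. I opened the fingers to about 37 mm and pressed again. The force read up to about 13 N between moves, and the ring then snapped closed.
- **Last checks:**
  - **Ring:** In the scene picture its end is within about 2 px of where a fully closed ring should be. Both cameras put it at z ≈ 0.133 m, against the 0.135 m expected.
  - **Pin:** The pin's point is at z ≈ 0.141 m, against 0.139 m.
  - **Hand:** Its force reading was zero within noise, and it was clear of everything.
- **Disagreements:** One network result put the pin's origin at z = 0.211 m, which is where its tab is. The second, lower-scored result (0.183 m) and the side camera (0.186 m) fit a seated collar. I did not separately re-measure the other things on the bench.

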